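Clamp the inlet strainer onto the workshop vacuum pump

TASK

The inlet strainer stands loose on the vacuum pump's port. Swing the open half of the hinged clamp ring round the two flanges until it is fully shut, then turn the cam lever so that its hook takes the catch pin and pulls the clamp firmly tight by feel, without overtightening it (a push of about 9 newtons at the lever's knob, while it moves, is right). Leave the tools and the plastic case lying where they are.

Things in the scene. Friction and masses are not known exactly. Their poses are not given: they have to be found in the camera images.
- pump: Grey bench vacuum pump, fixed, 0.30 m long, motor to its +x. Origin on the bench under the axis of the upright inlet port; x leads away from the robot (yaw within 0.3 rad), y left, z up. Its block is 106 mm high. Nothing round the clamp is higher than the knobs and the strainer's cap (all 200 to 221 mm above the bench). Pump axes below means these.
- port (a point): Centre of the face of the port's steel flange (55 mm diameter), on the port's axis, 160 mm above the bench; pump axes. A rubber seal stands 2 mm proud of the face and gives by 1.5 mm when clamped.
- strainer: Squat steel inlet strainer, loose, about 0.4 kg: flange of 55 mm diameter with a 25 degree back taper, slotted cap of 38 mm, 41 mm high. Origin: centre of the flange's underside. It starts on the seal about 5 mm off centre towards the robot; shutting the ring draws it central and down.
- ring (a joint): Angle of the swinging half of the aluminium clamp ring (78 mm outside, 147 to 173 mm above the bench). 0 = shut, at its stop; grows as it opens anticlockwise from above, 0.7 to 1.2 at the start. The far half is fixed. Free (under 1 N at the knob) down to about 0.2 rad, then the groove rides on the strainer's flange and takes 3 to 8 N. It stays where left; 11 N at the knob shuts it.
- ring_hinge (a point): On the ring's upright hinge axis, 160 mm above the bench; 47 mm to -y of the port's axis in pump axes.
- ring_knob (a point): Middle of the round upright grip knob (black, 12 mm thick) of the swinging half. Its top is 14 mm above this point, its boss 20 mm below. 86 mm from the hinge axis; with the ring shut it is 45 mm to -x and 26 mm to +y of the port's axis in pump axes. Grip or push it; it turns freely on its spindle.
- lever: Steel cam lever on the fixed half's lug. Origin on its upright pivot, 181 mm above the bench, 14 mm to +x and 75 mm to +y of the port's axis (pump axes). Its x axis points along the handle, at the start 0.17 to 0.6 rad anticlockwise from the pump's x. Turn it anticlockwise from above to latch. It stays where left. Shut the ring first: the hook would be in the pin's way.
- hook_tip (a point): Open tip of the lever's C-shaped hook (8 mm thick, spiral inside, draws the pin in), 1.92 rad anticlockwise of the handle. About 2 N at the knob until the hook takes the pin, with the handle 1.5 to 2.5 rad from the pump's x; then 2 to 4 N till the ring is drawn shut, then about 5 N more per 0.1 rad. Tight at 1.8 to 2.75 rad, different each time. At rest friction carries part of the load.
- lever_knob (a point): Middle of the round upright knob (black, 12 mm thick) at the lever's end, 75 mm from the pivot. Its top is 18 mm above this point, the lever's plate 17 mm below. Grip or push it; it turns freely on its spindle.
- catch: Catch bolt on the ring's lug with an upright steel pin, 10 mm thick, up to 191 mm above the bench; origin on the pin's axis, 160 mm up. Ring shut, it is 29 to 33.5 mm to -x of the lever's pivot (its nut is set anew each time). Spring washers, 80 N per mm: the hook shall end up pulling the pin with 20 to 65 N, best 40 N, as a push of 9 N on the lever's knob, felt while it moves, gives.
- screwdriver: Bystander: a screwdriver lying on the bench; origin at its middle.
- wrench: Bystander: an open-ended wrench lying on the bench; origin at its middle.
- case: Bystander: a flat clear plastic parts case, 75 x 130 x 30 mm; origin at the centre of its underside.
Mind the look-alikes: they are no part of the job. Leave any pink or red look-alike of the strainer alone.

How it is judged:
By the outcome, as a careful person would: the job done as asked, in the order asked, and still so for the second after the job is handed in, with the robot touching nothing.
It also fails if it takes over 58 s, if anything falls off the work surface, if the arm or the gripper's body presses on something with over 40 N, if the wrist force passes 120 N, or if a joint passes its speed limit or range.

ROBOT

A 7-joint arm with a two-finger parallel gripper is mounted at the origin on the work surface. World frame = base frame: x ahead of the robot, y to its left, z up, the work surface at z = 0. Lengths are in m, angles in rad, forces in N, time in s.
With the tool pointing down it reaches from about 0.35 to 0.9 m from the base axis. Payload 8.1 kg.
Tool frame: the origin (TCP) lies midway between the tips of the shut fingers; the grasp point (between the pads) lies 19 mm behind it; x points along the fingers, z is the direction in which the jaws open and shut, and the axes are right-handed (so a half turn about x gives the same grasp; the last joint's range is limited). The gripper opens to 92 mm and grips with 3 to 60 N. Pads are 19 mm wide; open, the fingers measure 130 mm over their backs; the gripper's body (75 mm by 190 mm) begins 47 mm behind the grasp point.
Start: joints at [1.204, 0.434, 0.025, 1.573, -0.012, 1.134, -0.075], TCP at [0.163, -0.603, 0.227] pointing down, gripper open.
Joint ranges: [-2.62, 2.62], [-0.44, 2.09], [-1.27, 1.32], [0.08, 2.57], [-1.32, 4.46], [0.12, 2], [-2.74, 2.74]. Speed limits (rad/s): [2.22, 2.22, 3.01, 3.01, 3.14, 3.14, 3.14].

INTERFACE

Orientations are given as a rotation vector (axis times angle).
In Python, from cell import arm, optics, finder gives the robot as it stands.
- The arm moves only by the tool send_rows, never from a script. Its argument "rows" is a list that holds one entry, the list of rows, each a list of 7 numbers: the shift along the tool's x, y, z in mm, then the turn, a rotation vector about the tool's x, y, z in degrees, then the opening in per cent of the stroke, from 0 (shut) to 100 (fully open). A call has exactly 8 rows; each row is the pose to reach, as a shift and turn from the pose commanded when the call began, along the tool's axes at that moment; what a row does not reach only later rows make up. A row lasts 1/10 s, in which the tool goes at most 50 mm and 8.59 degrees, less where a joint would pass 70% of its speed; a pose out of reach is approached as far as the arm can. A call with a gripper value outside its range is refused whole. The fingers move at their own pace and stop on an object; "grip_force" is the grip in N (left out, the last holds). Time passes only in rows, so rows that repeat a pose let the fingers close, or fill a call up. It gives the time, the measured TCP pose, the force and the opening at its end, in the units of the state.
- arm.observe(): the state, without advancing time (a new reading comes with each control period).
- optics.get_image(name): name is "scene" or "side" or "wrist"; returns (picture, depth): 400x640x3 uint8, red, green, blue; 400x640 float32, m along the optical axis (not along the pixel's ray), 0 where there is no reading.
- optics.get_calibration(name): a dict with "camera_matrix" (3x3 intrinsics, pixels), "position" and "orientation" of the camera in the world; the wrist camera has in their place "T_tool_cam" (4x4, takes a point from camera to tool coordinates, whose origin is the TCP and whose axes are the tool frame's). Camera axes: x right, y up, looking along -z (the intrinsics and any distortion apply to the point x, -y, -z); pixel columns grow to the right and rows downward; lengths in m; the calibration is good to about 2 mm. A picture is of the moment at which its call begins: read the wrist's pose just before it. get_calibration takes no time and is no camera call.
- arm.sign_off(): hands the job in, once; it reports no verdict.
Trained networks look in the newest picture that a camera, given by its name, has taken for a name from the list of things; names that differ only in an ending like _2 or _b are one class to them, and where a whole thing is asked for, a point or a joint stands for the part that bears it (a point fixed in the world has none). Each returns a list of dicts, best first, with "confidence" (0 to 1); they miss things now and then, are a little off and sometimes report something else, mostly with a low value. They report only what shows in the picture. A call takes as long as a camera call. They do not tell look-alikes from the thing itself.
- finder.search_frame(camera, thing): "bbox" ([left, top, width, height] in pixels, round what is visible of it).
- finder.regions_of(camera, thing): "region" (400x640 bool, what is visible of it) and "bbox" ([left, top, width, height] in pixels, round what is visible of it).
- finder.place_of(camera, thing): "xy" ([column, row] in pixels: a listed point, or the origin of a listed thing).
The state is a dict: "clock": time; "joints": joint angles; "dq": joint speeds; "joint_efforts": joint torques, N m; "position": TCP position; "ee_rot": TCP orientation; "force": force on the tool from outside, world axes, zero at the start; "ft_torque": the same for the moment, N m; "width": opening from 0.0 (shut) to 1.0 (fully open).
Only numpy, scipy, OpenCV 4.12 (cv2) and the standard library are available. Lean on these libraries where they do the work, as an engineer would, in place of code of your own. Each camera call takes 0.05 s, during which the arm holds its last target.

## Working session

There is one attempt and no reset: what is moved stays moved. The work goes in short steps, Python scripts to look and compute and a tool call to move; the robot and the scene stay as the last step left them, time stands still between calls to the robot, and variables do not carry over. Pictures are saved under pics/ and viewed, and the job is handed in when it is done.

Besides the shell and the picture viewer there is one more tool, called after "Call:" as name(argument=value, ...), one argument or row to a line, values as JSON. send_rows: Moves the arm, as the interface text tells. Its arguments: {"type":"object","properties":{"rows":{"type":"array"},"grip_force":{"type":"number"}},"required":["rows"]}

```bash
ls; mkdir -p pics; cat > h.py <<'E'
import numpy as np, cv2
from cell import arm, optics, finder
from scipy.spatial.transform import Rotation as R
def Tcam(name,st=None):
    c=optics.get_calibration(name)
    if 'T_tool_cam' in c:
        st=st or arm.observe()
        T=np.eye(4);T[:3,:3]=R.from_rotvec(st['ee_rot']).as_matrix();T[:3,3]=st['position']
        return c,T@np.array(c['T_tool_cam'])
    T=np.eye(4);o=np.array(c['orientation'])
    T[:3,:3]=o if o.shape==(3,3) else R.from_rotvec(o).as_matrix() if o.size==3 else R.from_quat(o).as_matrix()
    T[:3,3]=c['position'];return c,T
def ray(c,T,uv):
    K=np.array(c['camera_matrix']);d=np.array(c.get('distortion',np.zeros(5)),float) if c.get('distortion') is not None else None
    p=cv2.undistortPoints(np.array([[uv]],float),K,d)[0,0]
    return T[:3,3],T[:3,:3]@np.array([p[0],-p[1],-1.])
def atz(c,T,uv,z):
    o,d=ray(c,T,uv);return o+d*(z-o[2])/d[2]
def proj(c,T,P):
    P=np.atleast_2d(P);q=(P-T[:3,3])@T[:3,:3];q=q*[1,-1,-1]
    K=np.array(c['camera_matrix']);d=c.get('distortion');d=None if d is None else np.array(d,float)
    return cv2.projectPoints(q,np.zeros(3),np.zeros(3),K,d)[0][:,0]
def save(name,im,crop=None,s=1):
    if crop: l,t,w,h=crop;im=im[t:t+h,l:l+w]
    if s!=1: im=cv2.resize(im,None,fx=s,fy=s,interpolation=cv2.INTER_CUBIC)
    cv2.imwrite('pics/'+name,im[...,::-1])
E
python3 - <<'E'
from h import *
st=arm.observe();print(st)
for n in ['scene','side','wrist']:
    c,T=Tcam(n,st);print(n,optics.get_calibration(n))
    im,d=optics.get_image(n);save(n+'0.png',im);np.save('pics/'+n+'0d.npy',d)
    if n!='wrist':
      for t in ['pump','port','strainer','ring_hinge','ring_knob','lever','lever_knob','hook_tip','catch']:
        r=finder.place_of(n,t)
        print(n,t,[(np.round(x['xy'],1).tolist(),round(x['confidence'],2)) for x in r][:4])
print(arm.observe()['clock'])
E
```

```text
pics
{'clock': 0.0, 'joints': array([ 1.20438685,  0.43525473,  0.02497325,  1.57408999, -0.01156741,
        1.13401774, -0.07508789]), 'dq': array([ 0.00012517, -0.00015246, -0.00142325, -0.0003469 ,  0.00130626,
        0.00048214,  0.00064778]), 'joint_efforts': array([-5.19195055e-04, -6.67844582e+01,  9.85142179e-01, -3.14466512e+01,
       -6.04572985e-02,  4.30284650e-02,  1.69431360e-04]), 'position': array([ 0.16277374, -0.60289627,  0.22592803]), 'ee_rot': array([ 1.01363627,  1.32393139, -1.01223381]), 'force': array([-0.12721219,  0.47957328, -0.79649492]), 'ft_torque': array([-0.01269823, -0.0066315 , -0.00725134]), 'width': 0.9991819064898261}
scene {'camera_matrix': array([[375.58216488,   0.        , 324.64887605],
       [  0.        , 375.58216488, 193.0574242 ],
       [  0.        ,   0.        ,   1.        ]]), 'position': array([0.97502803, 0.48504033, 0.73192527]), 'orientation': array([0.40407065, 0.98989851, 2.23050412])}
scene pump [([296.9, 220.6], 0.6)]
scene port [([292.8, 174.6], 0.79)]
scene strainer [([293.6, 168.2], 0.59), ([355.1, 241.7], 0.59), ([
[... 957 characters left out ...]
192.1], 0.2)]
side hook_tip [([336.1, 172.7], 0.73)]
side catch [([340.7, 249.5], 0.52), ([305.1, 193.2], 0.49), ([281.2, 189.2], 0.43), ([368.9, 324.7], 0.28)]
wrist {'camera_matrix': array([[348.52260547,   0.        , 319.31673826],
       [  0.        , 348.52260547, 193.97296743],
       [  0.        ,   0.        ,   1.        ]]), 'T_tool_cam': array([[-1.02824119e-04,  3.00708705e-01, -9.53716029e-01,
        -1.57131265e-01],
       [ 1.76333899e-04,  9.53716025e-01,  3.00708685e-01,
         8.13347504e-02],
       [ 9.99999979e-01, -1.37252361e-04, -1.51090149e-04,
         3.46637104e-04],
       [ 0.00000000e+00,  0.00000000e+00,  0.00000000e+00,
         1.00000000e+00]])}
1.05
```

```bash
python3 - <<'E'
import cv2
for n,(l,t,w,h) in {'scene':(200,90,200,150),'side':(230,120,200,150)}.items():
    im=cv2.imread(f'pics/{n}0.png'); cv2.imwrite(f'pics/{n}0c.png',cv2.resize(im[t:t+h,l:l+w],None,fx=4,fy=4,interpolation=cv2.INTER_CUBIC))
E
```

```text
(no output)
```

View pics/scene0.png

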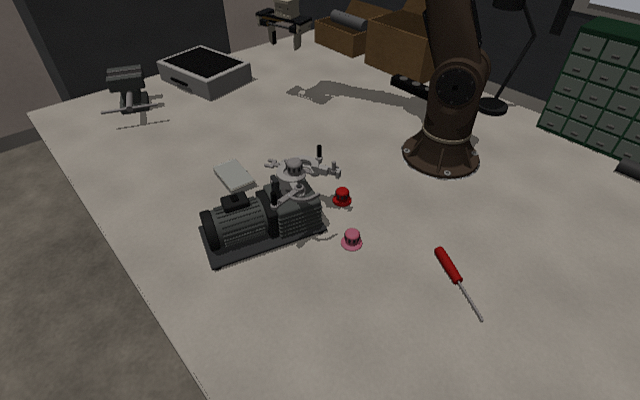

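View pics/side0.png

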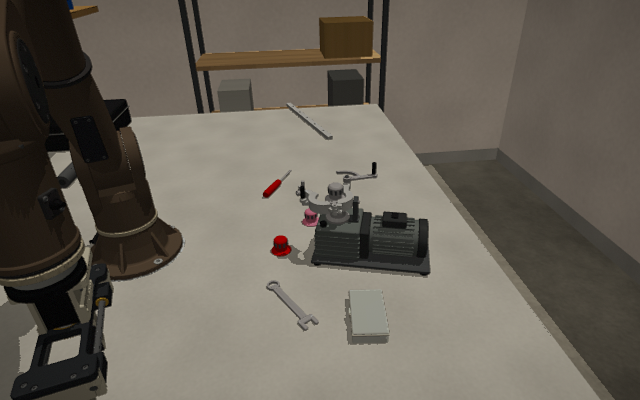

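```bash
python3 - <<'E'
from h import *
S=Tcam('scene');D=Tcam('side')
def tri(a,b):
    o1,d1=ray(*S,a);o2,d2=ray(*D,b);d1/=np.linalg.norm(d1);d2/=np.linalg.norm(d2)
    A=sum(np.eye(3)-np.outer(d,d) for d in(d1,d2));bb=sum((np.eye(3)-np.outer(d,d))@o for o,d in((o1,d1),(o2,d2)))
    p=np.linalg.solve(A,bb);return p.round(4),round(abs(np.dot(np.cross(d1,d2),o2-o1))/np.linalg.norm(np.cross(d1,d2)),4)
for n,a,b in [('port',(292.8,174.6),(335.1,200.2)),('pump',(296.9,220.6),(340.3,247.9)),('strainer',(293.6,168.2),(333.4,199.6)),('rknob',(317.4,150.1),(305.9,191.7)),('lever',(299.2,192.9),(347.2,179.2)),('lknob',(271.9,198.1),(374.4,168.2)),('hook',(318.9,197),(336.1,172.7))]:
    print(n,tri(a,b))
for n,uv,z in [('port',(292.8,174.6),.16),('rknob',(317.4,150.1),.195),('lever',(299.2,192.9),.181),('lknob',(271.9,198.1),.2)]: print('S',n,atz(*S,uv,z))
for n,uv,z in [('port',(335.1,200.2),.16),('hinge',(336.6,209.5),.16),('rknob',(305.9,191.7),.195),('lever',(347.2,179.2),.181),('lknob',(374.4,168.2),.2)]: print('D',n,atz(*D,uv,z))
E
```

```text
port (array([ 0.5454, -0.0834,  0.1578]), np.float64(0.0035))
pump (array([ 0.5534, -0.0754,  0.005 ]), np.float64(0.0095))
strainer (array([ 0.5377, -0.0926,  0.1666]), np.float64(0.0013))
rknob (array([ 0.4693, -0.0845,  0.1913]), np.float64(0.0046))
lever (array([ 0.5885, -0.0066,  0.175 ]), np.float64(0.0029))
lknob (array([ 0.6609, -0.0071,  0.2026]), np.float64(0.002))
hook (array([0.5648, 0.0335, 0.1762]), np.float64(0.0043))
S port [ 0.54907096 -0.08113027  0.16      ]
S rknob [ 0.46981486 -0.08104784  0.195     ]
S lever [ 0.59429316 -0.00127938  0.181     ]
S lknob [ 0.66041565 -0.00967005  0.2       ]
D port [ 0.54350035 -0.08557826  0.16      ]
D hinge [ 0.54098045 -0.13055157  0.16      ]
D rknob [ 0.47073625 -0.0937437   0.195     ]
D lever [ 0.58541625 -0.01671224  0.181     ]
D lknob [ 0.6613374  -0.00101964  0.2       ]
```

View pics/scene0c.png

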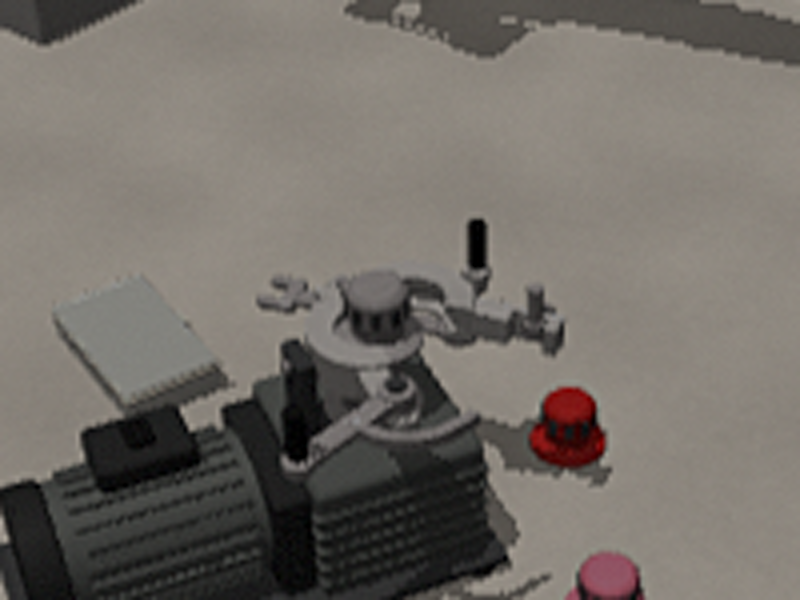

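View pics/side0c.png

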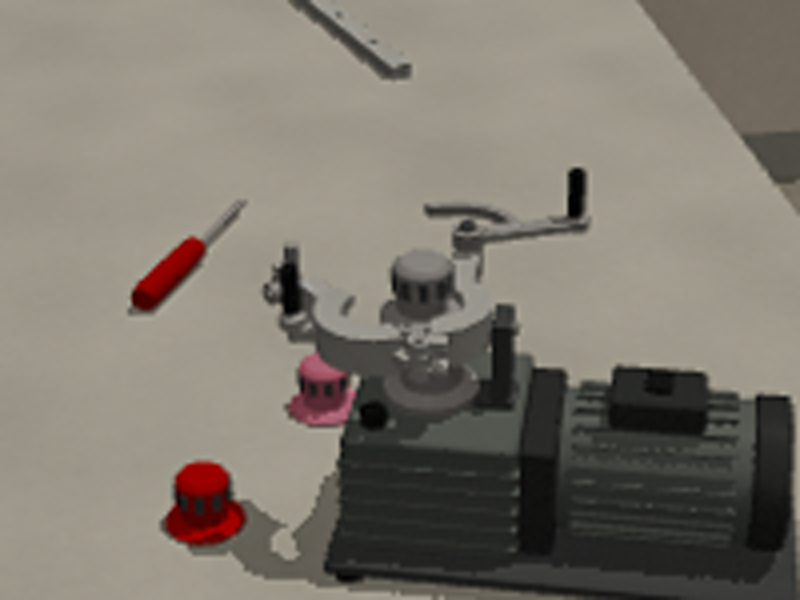

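```bash
python3 - <<'E'
from h import *
st=arm.observe();M=R.from_rotvec(st['ee_rot']).as_matrix();print(M.round(3))
t=np.array([.535,-.085,.33])-st['position'];print((M.T@t*1000).round(1))
S=Tcam('side')
for uv in [(313,263),(429,272)]: print(atz(*S,uv,0.0))
im=cv2.imread('pics/side0.png');
cv2.imwrite('pics/side0d.png',cv2.resize(im[180:290,280:440],None,fx=5,fy=5,interpolation=cv2.INTER_CUBIC))
E
```

```text
[[-0.     0.965  0.261]
 [-0.     0.261 -0.965]
 [-1.    -0.     0.   ]]
[-103.3  494.3 -403.5]
[ 0.47842935 -0.12662678  0.        ]
[ 0.76380563 -0.20309034  0.        ]
```

View pics/side0d.png

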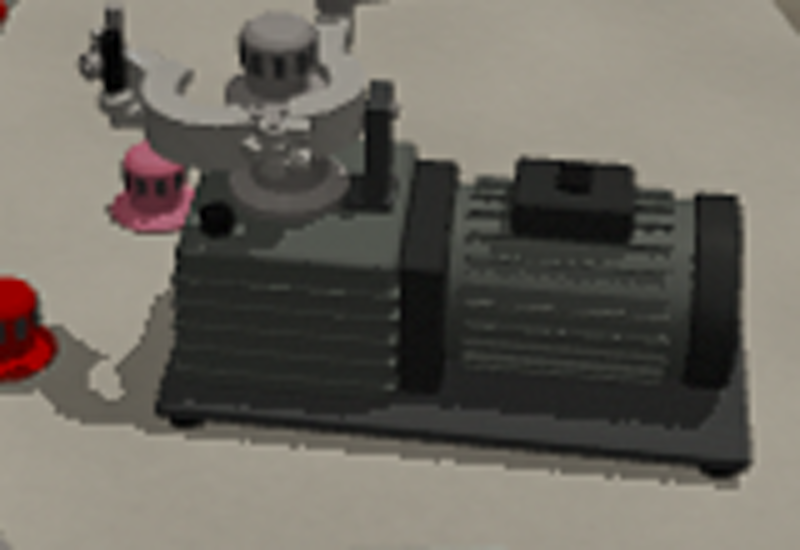

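Call:
send_rows(
  rows=[
    [[-60, 60, -50, -8, 0, 0, 60], [-103, 120, -100, -16, 0, 0, 40], [-103, 180, -150, -24, 0, 0, 40], [-103, 240, -200, -32, 0, 0, 40], [-103, 300, -250, -40, 0, 0, 40], [-103, 360, -300, -48, 0, 0, 40], [-103, 420, -350, -56, 0, 0, 40], [-103, 490, -400, -64, 0, 0, 40]],
  ],
)

```text
clock: 1.85
position: [0.3822, -0.2924, 0.3209]
ee_rot: [0.144, 1.565, -0.146]
force: [0.9, -0.6, -0.2]
width: 0.406
```

```bash
python3 - <<'E'
from h import *
st=arm.observe();M=R.from_rotvec(st['ee_rot']).as_matrix();print(st['position'],st['joints'],M.round(3),st['clock'])
t=np.array([.53,-.085,.33])-st['position'];print((M.T@t*1000).round(1))
print('jaw',np.degrees(np.arctan2(M[1,2],M[0,2])))
E
```

```text
[ 0.3822284 -0.2923822  0.3208631] [ 0.85559036  0.15505942 -0.36137256  1.73697139  0.05798488  1.25878491
  0.29581584] [[ 0.001  0.184  0.983]
 [-0.001  0.983 -0.184]
 [-1.    -0.001  0.001]] 1.85
[ -9.2 231.  107.2]
jaw -10.577945533664215
```

Call:
send_rows(
  rows=[
    [[-5, 40, 20, -7, 0, 0, 30], [-9, 80, 40, -14, 0, 0, 30], [-9, 120, 60, -21, 0, 0, 30], [-9, 160, 80, -28, 0, 0, 30], [-9, 200, 100, -28, 0, 0, 30], [-9, 225, 105, -28, 0, 0, 30], [-9, 225, 105, -28, 0, 0, 30], [-9, 225, 105, -28, 0, 0, 30]],
  ],
)

```text
clock: 2.65
position: [0.5271, -0.0929, 0.3291]
ee_rot: [-0.236, 1.558, 0.235]
force: [-0.2, -0.5, -0.7]
width: 0.302
```

```bash
python3 - <<'E'
from h import *
st=arm.observe();M=R.from_rotvec(st['ee_rot']).as_matrix();print(st['position'],st['joints'],st['clock'],st['dq'].round(2))
print('jaw',np.degrees(np.arctan2(M[1,2],M[0,2])))
C=Tcam('wrist',st)
im,d=optics.get_image('wrist');save('w1.png',im);np.save('pics/w1d.npy',d)
Z={'port':.16,'strainer':.162,'ring_hinge':.16,'ring_knob':.19,'lever':.181,'lever_knob':.2,'hook_tip':.181,'catch':.16}
for t,z in Z.items():
    for x in finder.place_of('wrist',t)[:3]: print(t,np.round(x['xy'],1),round(x['confidence'],2),atz(*C,x['xy'],z).round(4))
E
```

```text
[ 0.52705486 -0.09286589  0.32912019] [ 0.51325016  0.27403107 -0.56452421  1.59315411  0.15037439  1.31836703
  0.22773432] 2.65 [ 0.03 -0.01  0.02  0.01  0.    0.    0.  ]
jaw 17.179362537490043
strainer [330.4  11. ] 0.97 [0.4942 0.0431 0.162 ]
strainer [344.8 166.1] 0.74 [ 0.5478 -0.0793  0.162 ]
strainer [232.6  93.4] 0.66 [ 0.4309 -0.0458  0.162 ]
ring_hinge [316.5 208.4] 0.85 [ 0.5348 -0.1288  0.16  ]
ring_hinge [344.3 166.3] 0.19 [ 0.5477 -0.08    0.16  ]
ring_knob [253.3 148.4] 0.67 [ 0.4641 -0.0822  0.19  ]
lever [412.3 114.7] 0.98 [ 0.5861 -0.0157  0.181 ]
lever_knob [504.7 132.5] 0.71 [ 0.6582 -0.0066  0.2   ]
hook_tip [406.7  56.1] 0.87 [0.5643 0.0266 0.181 ]
hook_tip [319.3 210.4] 0.17 [ 0.5358 -0.1226  0.181 ]
catch [212.4 233.7] 0.73 [ 0.4415 -0.1863  0.16  ]
catch [276.5  86. ] 0.54 [ 0.4665 -0.0282  0.16  ]
```

View pics/w1.png

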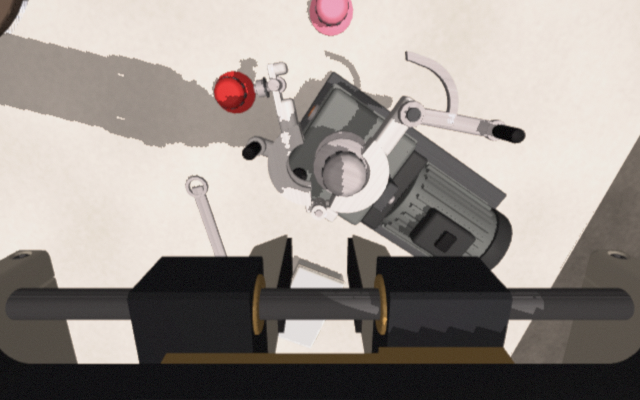

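Call:
send_rows(
  rows=[
    [[0, 14, -28, 0, 0, 0, 40], [20, 29, -57, 0, 0, 0, 40], [50, 29, -57, 0, 0, 0, 40], [80, 29, -57, 0, 0, 0, 40], [105, 29, -57, 0, 0, 0, 40], [115, 29, -57, 0, 0, 0, 40], [115, 29, -57, 0, 0, 0, 40], [115, 29, -57, 0, 0, 0, 40]],
  ],
)

```text
clock: 3.9
position: [0.4647, -0.082, 0.2152]
ee_rot: [-0.234, 1.557, 0.234]
force: [0.1, 0.1, -0.3]
width: 0.399
```

```bash
cat > look.py <<'E'
from h import *
import sys
st=arm.observe();M=R.from_rotvec(st['ee_rot']).as_matrix();print(st['position'].round(4),st['force'].round(2),st['ft_torque'].round(2),round(st['width'],3),'clk',st['clock'],'jaw',round(np.degrees(np.arctan2(M[1,2],M[0,2])),2))
C=Tcam('wrist',st)
im,d=optics.get_image('wrist');save(sys.argv[1]+'.png',im)
Z={'ring_hinge':.16,'ring_knob':.19,'lever':.181,'lever_knob':.2,'catch':.16}
for t in sys.argv[2:]:
    z=Z[t]
    for x in finder.place_of('wrist',t)[:2]: print(t,np.round(x['xy'],1),round(x['confidence'],2),atz(*C,x['xy'],z).round(4))
E
python3 look.py w2 ring_knob
```

```text
[ 0.4647 -0.082   0.2152] [ 0.08  0.1  -0.26] [ 0.04 -0.12 -0.01] 0.399 clk 3.9 jaw 17.11
ring_knob [315.9 231.8] 0.89 [ 0.4621 -0.0814  0.19  ]
```

View pics/w2.png

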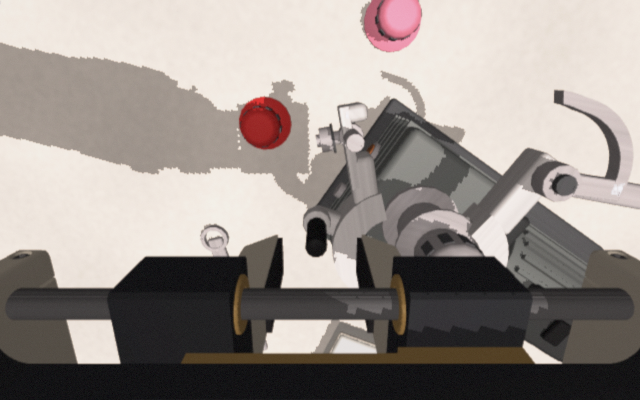

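The knob (316,233) sits centred between the fingers (270–365). Going down and gripping.

Call:
send_rows(
  rows=[
    [[17, 0, -2, 0, 0, 0, 40], [34, 0, -2, 0, 0, 0, 40], [34, 0, -2, 0, 0, 0, 30], [34, 0, -2, 0, 0, 0, 10], [34, 0, -2, 0, 0, 0, 0], [34, 0, -2, 0, 0, 0, 0], [34, 0, -2, 0, 0, 0, 0], [34, 0, -2, 0, 0, 0, 0]],
  ],
  grip_force=15,
)

```text
clock: 4.8
position: [0.4629, -0.0827, 0.1812]
ee_rot: [-0.235, 1.556, 0.234]
force: [0.1, -0.0, 7.0]
width: 0.128
```

```bash
python3 look.py w3 catch lever ring_hinge
```

```text
[ 0.4629 -0.0827  0.1812] [ 0.1  -0.02  7.01] [-0.1  -0.   -0.02] 0.128 clk 4.8 jaw 17.11
catch [357.4 143.3] 0.59 [ 0.4658 -0.027   0.16  ]
lever [603.5 201.6] 0.68 [ 0.584  -0.0162  0.181 ]
```

View pics/w3.png

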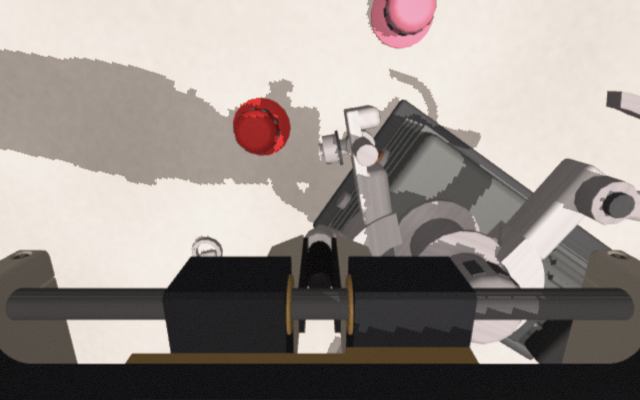

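```bash
cat > arc.py <<'E'
from h import *
import sys
# cx cy r a0 a1 n : arc waypoints relative to start (a0), tool axes mm
cx,cy,r,a0,a1=map(float,sys.argv[1:6]);n=int(sys.argv[6])
st=arm.observe();M=R.from_rotvec(st['ee_rot']).as_matrix()
for a in np.linspace(a0,a1,n+1)[1:]:
    d=np.array([r*(np.cos(np.radians(a))-np.cos(np.radians(a0))),r*(np.sin(np.radians(a))-np.sin(np.radians(a0))),0])
    print(round(a,1),(M.T@d*1000).round(1))
E
python3 arc.py 0 0 .0862 147.6 122 8
```

```text
144.4 [0.  3.  3.7]
141.2 [0.  5.8 7.7]
138.0 [ 0.   8.4 11.7]
134.8 [ 0.  10.8 15.9]
131.6 [ 0.  12.9 20.2]
128.4 [ 0.  14.8 24.7]
125.2 [ 0.  16.4 29.2]
122.0 [ 0.  17.8 33.8]
```

Call:
send_rows(
  rows=[
    [[-3, 3, 3.7, 0, 0, 0, 0], [-3, 5.8, 7.7, 0, 0, 0, 0], [-3, 8.4, 11.7, 0, 0, 0, 0], [-3, 10.8, 15.9, 0, 0, 0, 0], [-3, 12.9, 20.2, 0, 0, 0, 0], [-3, 14.8, 24.7, 0, 0, 0, 0], [-3, 16.4, 29.2, 0, 0, 0, 0], [-3, 17.8, 33.8, 0, 0, 0, 0]],
  ],
  grip_force=20,
)

```text
clock: 5.8
position: [0.4884, -0.0551, 0.1825]
ee_rot: [-0.234, 1.56, 0.235]
force: [-1.4, -0.5, -20.3]
width: 0.123
```

```bash
python3 look.py w4 catch ring_hinge
```

```text
[ 0.4884 -0.0551  0.1825] [ -1.37  -0.48 -20.26] [-0.06  0.17 -0.02] 0.123 clk 5.8 jaw 17.13
catch [398.7 170.6] 0.81 [ 0.517  -0.0067  0.16  ]
```

View pics/w4.png

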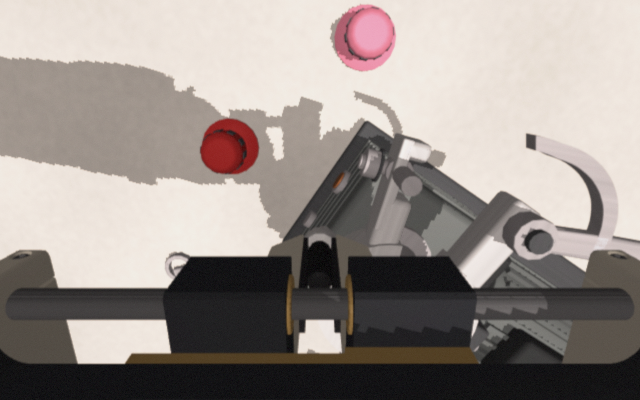

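```bash
python3 arc.py 0 0 .086 124.4 112 8
```

```text
122.8 [-0.   0.7  2.2]
121.3 [-0.   1.3  4.5]
119.8 [-0.   1.8  6.7]
118.2 [-0.   2.3  9. ]
116.6 [-0.   2.7 11.3]
115.1 [-0.   3.  13.6]
113.6 [-0.   3.3 15.9]
112.0 [-0.   3.6 18.2]
```

Call:
send_rows(
  rows=[
    [[1, 0.7, 2.2, 0, 0, 0, 0], [2.2, 1.3, 4.5, 0, 0, 0, 0], [2.2, 1.8, 6.7, 0, 0, 0, 0], [2.2, 2.3, 9, 0, 0, 0, 0], [2.2, 2.7, 11.3, 0, 0, 0, 0], [2.2, 3, 13.6, 0, 0, 0, 0], [2.2, 3.3, 15.9, 0, 0, 0, 0], [2.2, 3.6, 18.2, 0, 0, 0, 0]],
  ],
  grip_force=25,
)

```text
clock: 6.75
position: [0.5062, -0.046, 0.1822]
ee_rot: [-0.235, 1.557, 0.235]
force: [-4.5, 3.2, -4.5]
width: 0.122
```

```bash
cat > ang.py <<'E'
from h import *
st=arm.observe();p=st['position'];f=st['force']
v=p[:2]-np.array([.5373,-.1258]);a=np.arctan2(v[1],v[0]);u=v/np.linalg.norm(v);t=np.array([u[1],-u[0]])
print(p.round(4),'ang',round(np.degrees(a),2),'r',round(np.linalg.norm(v),4),'F',f.round(2),'rad',round(f[:2]@u,2),'tan(closing)',round(f[:2]@t,2),st['clock'])
E
python3 ang.py; python3 arc.py 0 0 .086 112.5 103.5 8
```

```text
[ 0.5062 -0.046   0.1822] ang 111.33 r 0.0856 F [-4.46  3.21 -4.46] rad 4.61 tan(closing) -2.99 6.75
111.4 [0.  0.1 1.7]
110.2 [0.  0.2 3.4]
109.1 [0.  0.3 5.1]
108.0 [0.  0.4 6.7]
106.9 [0.  0.4 8.4]
105.8 [ 0.   0.4 10.1]
104.6 [ 0.   0.3 11.8]
103.5 [ 0.   0.2 13.5]
```

Call:
send_rows(
  rows=[
    [[0, 0.5, 1, 0, 0, 0, 0], [0, 0.7, 2, 0, 0, 0, 0], [0, 0.8, 3, 0, 0, 0, 0], [0, 0.9, 4, 0, 0, 0, 0], [0, 0.9, 5, 0, 0, 0, 0], [0, 1, 6, 0, 0, 0, 0], [0, 1, 7, 0, 0, 0, 0], [0, 1, 8, 0, 0, 0, 0]],
  ],
)

```text
clock: 7.55
position: [0.5139, -0.0435, 0.1821]
ee_rot: [-0.235, 1.556, 0.234]
force: [-5.4, 1.3, 7.5]
width: 0.119
```

```bash
python3 ang.py
```

```text
[ 0.5139 -0.0435  0.1821] ang 105.89 r 0.0856 F [-5.43  1.25  7.46] rad 2.69 tan(closing) -4.88 7.55
```

Call:
send_rows(
  rows=[
    [[-0.3, 0, 0.5, 0, 0, 0, 0], [-0.5, 0, 1, 0, 0, 0, 0], [-0.5, 0, 1.5, 0, 0, 0, 0], [-0.5, 0, 2, 0, 0, 0, 0], [-0.5, 0, 2.5, 0, 0, 0, 0], [-0.5, 0, 3, 0, 0, 0, 0], [-0.5, 0, 3.5, 0, 0, 0, 0], [-0.5, 0, 4, 0, 0, 0, 0]],
  ],
)

```text
clock: 8.35
position: [0.5144, -0.0433, 0.182]
ee_rot: [-0.235, 1.563, 0.233]
force: [-17.4, -1.1, 16.0]
width: 0.122
```

```bash
python3 ang.py
```

```text
[ 0.5144 -0.0433  0.182 ] ang 105.51 r 0.0856 F [-17.42  -1.13  15.96] rad 3.57 tan(closing) -17.09 8.35
```

Call:
send_rows(
  rows=[
    [[0, 0, -1.5, 0, 0, 0, 0], [0, 0, -2.8, 0, 0, 0, 0], [0, 0, -3, 0, 0, 0, 40], [0, 0, -3, 0, 0, 0, 40], [0, 0, -3, 0, 0, 0, 40], [-30, 0, -3, 0, 0, 0, 40], [-60, 0, -3, 0, 0, 0, 40], [-90, 0, 20, 0, 0, 0, 40]],
  ],
)

```text
clock: 9.15
position: [0.5347, -0.0377, 0.2728]
ee_rot: [-0.234, 1.559, 0.232]
force: [1.6, 0.5, 0.0]
width: 0.401
```

```bash
python3 look.py w5 ring_knob catch lever lever_knob ring_hinge; python3 - <<'E'
from h import *
im=cv2.imread('pics/w5.png');im,_=optics.get_image('scene');save('s5.png',im,(220,120,160,110),5)
E
```

```text
[ 0.5347 -0.0377  0.2728] [1.62 0.47 0.01] [-0.01 -0.13  0.03] 0.401 clk 9.15 jaw 17.03
ring_knob [289.  201.1] 0.61 [ 0.5131 -0.0441  0.19  ]
catch [357.5 158.3] 0.82 [ 0.5554 -0.0046  0.16  ]
lever [390.4 189.6] 0.72 [ 0.5831 -0.0164  0.181 ]
lever_knob [501.3 215.1] 0.67 [ 0.6589 -0.0067  0.2   ]
ring_hinge [288.3 282.4] 0.8 [ 0.5332 -0.1279  0.16  ]
```

View pics/w5.png

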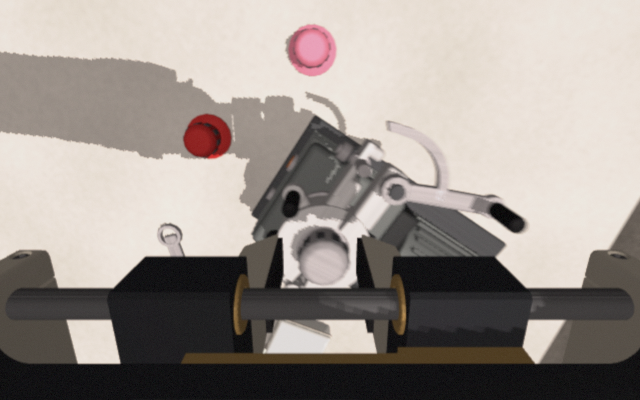

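View pics/s5.png

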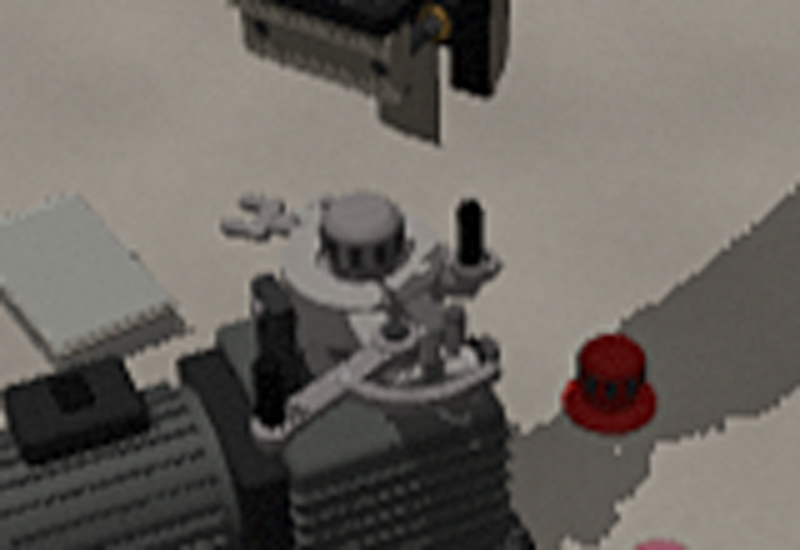

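Call:
send_rows(
  rows=[
    [[0, 0, 35, 0, 0, 0, 40], [0, -3, 70, 0, 0, 0, 40], [0, -7, 105, 0, 0, 0, 40], [15, -7, 128, 0, 0, 0, 40], [33, -7, 128, 0, 0, 0, 40], [33, -7, 128, 0, 0, 0, 40], [33, -7, 128, 0, 0, 0, 40], [33, -7, 128, 0, 0, 0, 40]],
  ],
)

```text
clock: 10.3
position: [0.6601, -0.0058, 0.2394]
ee_rot: [-0.234, 1.557, 0.234]
force: [0.6, -0.0, 0.5]
width: 0.4
```

```bash
python3 look.py w6 lever lever_knob
```

```text
[ 0.6601 -0.0058  0.2394] [ 0.57 -0.02  0.45] [-0.02 -0.15 -0.08] 0.4 clk 10.3 jaw 17.09
lever [204.6 195.5] 0.64 [ 0.585 -0.016  0.181]
lever_knob [318.2 227. ] 0.65 [ 0.6596 -0.0078  0.2   ]
```

View pics/w6.png

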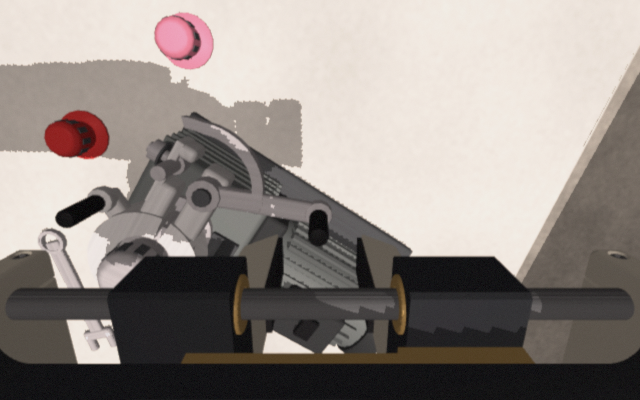

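The knob (318,227) is centred between the fingers; descending and gripping.

Call:
send_rows(
  rows=[
    [[22, -1, 0, 0, 0, 0, 40], [44, -2, 0, 0, 0, 0, 40], [44, -2, 0, 0, 0, 0, 30], [44, -2, 0, 0, 0, 0, 10], [44, -2, 0, 0, 0, 0, 0], [44, -2, 0, 0, 0, 0, 0], [44, -2, 0, 0, 0, 0, 0], [44, -2, 0, 0, 0, 0, 0]],
  ],
  grip_force=20,
)

```text
clock: 11.25
position: [0.6603, -0.0076, 0.1959]
ee_rot: [-0.235, 1.559, 0.234]
force: [-4.6, -1.4, 4.7]
width: 0.125
```

```bash
cat > lev.py <<'E'
from h import *
import sys
cx,cy,yaw=.585,-.016,np.radians(-16.3)
if len(sys.argv)>2: cx,cy=map(float,sys.argv[1:3])
st=arm.observe();p=st['position'];f=st['force'];M=R.from_rotvec(st['ee_rot']).as_matrix()
v=p[:2]-[cx,cy];a=np.arctan2(v[1],v[0]);u=v/np.linalg.norm(v);t=np.array([-u[1],u[0]])
print(p.round(4),'pump ang',round(a-yaw,3),'world',round(np.degrees(a),2),'r',round(np.linalg.norm(v),4),'F',f.round(2),'rad',round(f[:2]@u,2),'resist',round(-f[:2]@t,2),'clk',st['clock'],'w',round(st['width'],3),'y,z radial in tool',(M.T@np.r_[u,0])[1:].round(2))
for n in sys.argv[3:]:
  pts=[]
  for k in range(1,9):
    b=a+np.radians(float(n))*k/8
    d=np.r_[cx+.075*np.cos(b)-p[0],cy+.075*np.sin(b)-p[1],0]
    pts.append((M.T@d*1000).round(1)[1:].tolist())
  print(n,pts)
E
python3 lev.py .585 -.016 40 60
```

```text
[ 0.6603 -0.0076  0.1959] pump ang 0.395 world 6.36 r 0.0757 F [-4.63 -1.43  4.68] rad -4.76 resist 0.91 clk 11.25 w 0.125 y,z radial in tool [-0.19  0.98]
40 [[6.6, 0.2], [13.1, 0.6], [19.7, 0.4], [26.2, -0.4], [32.6, -1.7], [38.8, -3.6], [44.9, -6.0], [50.8, -9.0]]
60 [[9.9, 0.5], [19.7, 0.4], [29.4, -1.0], [38.8, -3.6], [47.9, -7.4], [56.3, -12.4], [64.1, -18.4], [70.9, -25.4]]
```

Call:
send_rows(
  rows=[
    [[0, 6.6, 0.2, 0, 0, 0, 0], [0, 13.1, 0.6, 0, 0, 0, 0], [0, 19.7, 0.4, 0, 0, 0, 0], [0, 26.2, -0.4, 0, 0, 0, 0], [0, 32.6, -1.7, 0, 0, 0, 0], [0, 38.8, -3.6, 0, 0, 0, 0], [0, 44.9, -6, 0, 0, 0, 0], [0, 50.8, -9, 0, 0, 0, 0]],
  ],
  grip_force=20,
)

```text
clock: 12.05
position: [0.6377, 0.0379, 0.1958]
ee_rot: [-0.235, 1.557, 0.233]
force: [-1.4, -5.2, 7.5]
width: 0.12
```

```bash
python3 lev.py .585 -.016 20 
```

```text
[0.6377 0.0379 0.1958] pump ang 1.082 world 45.68 r 0.0754 F [-1.42 -5.24  7.47] rad -4.74 resist 2.64 clk 12.05 w 0.12 y,z radial in tool [0.48 0.88]
20 [[2.7, -1.9], [5.4, -3.7], [8.1, -5.6], [10.7, -7.6], [13.2, -9.7], [15.6, -11.9], [18.0, -14.2], [20.2, -16.6]]
```

Call:
send_rows(
  rows=[
    [[0, 2.5, -2.3, 0, 0, 0, 0], [0, 5.2, -4.2, 0, 0, 0, 0], [0, 7.8, -6, 0, 0, 0, 0], [0, 10.4, -8, 0, 0, 0, 0], [0, 12.9, -10, 0, 0, 0, 0], [0, 15.3, -12.2, 0, 0, 0, 0], [0, 17.7, -14.5, 0, 0, 0, 0], [0, 19.8, -16.9, 0, 0, 0, 0]],
  ],
)

```text
clock: 12.85
position: [0.6163, 0.0523, 0.1958]
ee_rot: [-0.235, 1.555, 0.233]
force: [0.7, -2.7, 6.2]
width: 0.122
```

```bash
python3 lev.py .585 -.016 10 15; python3 look.py w7
```

```text
[0.6163 0.0523 0.1958] pump ang 1.426 world 65.38 r 0.0751 F [ 0.67 -2.71  6.15] rad -2.18 resist 1.74 clk 12.85 w 0.122 y,z radial in tool [0.75 0.67]
10 [[1.0, -1.3], [2.1, -2.6], [3.1, -3.8], [4.1, -5.1], [5.0, -6.5], [6.0, -7.8], [6.9, -9.2], [7.7, -10.5]]
15 [[1.5, -1.9], [3.1, -3.8], [4.6, -5.8], [6.0, -7.8], [7.3, -9.8], [8.6, -11.9], [9.8, -14.1], [10.9, -16.3]]
[0.6163 0.0523 0.1958] [ 0.67 -2.71  6.15] [-0.88 -0.22 -0.01] 0.122 clk 12.85 jaw 17.09
```

View pics/w7.png

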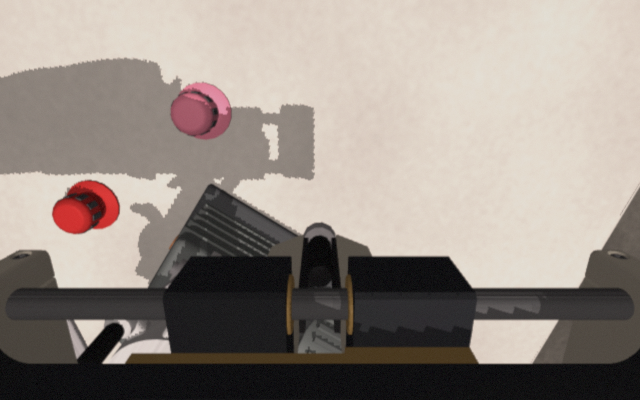

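Free turning so far at about 2 N. Continuing in 15° steps.

Call:
send_rows(
  rows=[
    [[0, 1.4, -2.1, 0, 0, 0, 0], [0, 2.9, -4, 0, 0, 0, 0], [0, 4.4, -6, 0, 0, 0, 0], [0, 5.8, -8, 0, 0, 0, 0], [0, 7.1, -10, 0, 0, 0, 0], [0, 8.4, -12.1, 0, 0, 0, 0], [0, 9.6, -14.3, 0, 0, 0, 0], [0, 10.7, -16.5, 0, 0, 0, 0]],
  ],
)

```text
clock: 13.7
position: [0.5977, 0.0579, 0.1959]
ee_rot: [-0.235, 1.555, 0.234]
force: [0.7, -3.4, 6.4]
width: 0.125
```

```bash
python3 lev.py .585 -.016 6 10
```

```text
[0.5977 0.0579 0.1959] pump ang 1.686 world 80.28 r 0.075 F [ 0.67 -3.37  6.37] rad -3.21 resist 1.23 clk 13.7 w 0.125 y,z radial in tool [0.89 0.45]
6 [[0.5, -0.9], [0.9, -1.7], [1.3, -2.6], [1.7, -3.5], [2.1, -4.4], [2.5, -5.3], [2.9, -6.2], [3.2, -7.2]]
10 [[0.8, -1.4], [1.5, -2.9], [2.1, -4.4], [2.7, -5.9], [3.3, -7.5], [3.9, -9.0], [4.4, -10.6], [4.9, -12.1]]
```

Call:
send_rows(
  rows=[
    [[0, 0.6, -1.5, 0, 0, 0, 0], [0, 1.2, -3, 0, 0, 0, 0], [0, 1.8, -4.5, 0, 0, 0, 0], [0, 2.4, -6, 0, 0, 0, 0], [0, 3, -7.6, 0, 0, 0, 0], [0, 3.6, -9.1, 0, 0, 0, 0], [0, 4.1, -10.7, 0, 0, 0, 0], [0, 4.6, -12.2, 0, 0, 0, 0]],
  ],
)

```text
clock: 14.5
position: [0.5848, 0.0589, 0.1959]
ee_rot: [-0.234, 1.554, 0.234]
force: [1.6, -2.3, 5.5]
width: 0.126
```

```bash
python3 lev.py .585 -.016 6 10
```

```text
[0.5848 0.0589 0.1959] pump ang 1.858 world 90.17 r 0.0749 F [ 1.6  -2.3   5.48] rad -2.31 resist 1.6 clk 14.5 w 0.126 y,z radial in tool [0.96 0.29]
6 [[0.4, -0.9], [0.7, -1.8], [0.9, -2.8], [1.2, -3.7], [1.4, -4.7], [1.6, -5.7], [1.8, -6.6], [2.0, -7.6]]
10 [[0.6, -1.5], [1.0, -3.1], [1.4, -4.7], [1.8, -6.3], [2.1, -7.9], [2.4, -9.5], [2.6, -11.1], [2.8, -12.7]]
```

Call:
send_rows(
  rows=[
    [[0, 0.4, -1.6, 0, 0, 0, 0], [0, 0.8, -3.2, 0, 0, 0, 0], [0, 1.2, -4.8, 0, 0, 0, 0], [0, 1.6, -6.4, 0, 0, 0, 0], [0, 1.9, -8, 0, 0, 0, 0], [0, 2.2, -9.6, 0, 0, 0, 0], [0, 2.4, -11.2, 0, 0, 0, 0], [0, 2.6, -12.8, 0, 0, 0, 0]],
  ],
)

```text
clock: 15.3
position: [0.5719, 0.0576, 0.1959]
ee_rot: [-0.234, 1.554, 0.234]
force: [2.5, -2.4, 5.3]
width: 0.124
```

```bash
python3 lev.py .585 -.016 6 10
```

```text
[0.5719 0.0576 0.1959] pump ang 2.031 world 100.08 r 0.0748 F [ 2.49 -2.38  5.29] rad -2.78 resist 2.04 clk 15.3 w 0.124 y,z radial in tool [0.99 0.12]
6 [[0.3, -0.9], [0.4, -1.9], [0.5, -2.9], [0.6, -3.9], [0.7, -4.9], [0.7, -5.8], [0.8, -6.8], [0.8, -7.8]]
10 [[0.4, -1.6], [0.6, -3.2], [0.7, -4.9], [0.7, -6.5], [0.8, -8.1], [0.8, -9.8], [0.8, -11.4], [0.7, -13.0]]
```

Call:
send_rows(
  rows=[
    [[0, 0, -1, 0, 0, 0, 0], [0, 0.1, -2, 0, 0, 0, 0], [0, 0.2, -3, 0, 0, 0, 0], [0, 0.3, -4, 0, 0, 0, 0], [0, 0.4, -5, 0, 0, 0, 0], [0, 0.4, -6, 0, 0, 0, 0], [0, 0.5, -7, 0, 0, 0, 0], [0, 0.5, -8, 0, 0, 0, 0]],
  ],
)

```text
clock: 16.1
position: [0.5642, 0.0558, 0.1958]
ee_rot: [-0.234, 1.554, 0.234]
force: [2.6, -2.8, 5.3]
width: 0.123
```

```bash
python3 lev.py .585 -.016 4 6
```

```text
[0.5642 0.0558 0.1958] pump ang 2.138 world 106.18 r 0.0747 F [ 2.58 -2.79  5.32] rad -3.4 resist 1.7 clk 16.1 w 0.123 y,z radial in tool [1.   0.02]
4 [[0.3, -0.6], [0.3, -1.3], [0.3, -2.0], [0.3, -2.6], [0.3, -3.3], [0.3, -3.9], [0.2, -4.6], [0.2, -5.2]]
6 [[0.3, -1.0], [0.3, -2.0], [0.3, -2.9], [0.3, -3.9], [0.2, -4.9], [0.2, -5.9], [0.1, -6.9], [0.0, -7.8]]
```

Call:
send_rows(
  rows=[
    [[0, 0, -1, 0, 0, 0, 0], [0, 0, -2, 0, 0, 0, 0], [0, 0, -3, 0, 0, 0, 0], [0, 0, -4, 0, 0, 0, 0], [0, -0.1, -5, 0, 0, 0, 0], [0, -0.2, -6, 0, 0, 0, 0], [0, -0.3, -7, 0, 0, 0, 0], [0, -0.4, -8, 0, 0, 0, 0]],
  ],
)

```text
clock: 16.9
position: [0.5567, 0.0531, 0.1958]
ee_rot: [-0.234, 1.554, 0.234]
force: [2.7, -2.0, 6.4]
width: 0.122
```

```bash
python3 lev.py .585 -.016 4 6
```

```text
[0.5567 0.0531 0.1958] pump ang 2.244 world 112.28 r 0.0747 F [ 2.68 -2.04  6.37] rad -2.91 resist 1.71 clk 16.9 w 0.122 y,z radial in tool [ 1.   -0.09]
4 [[0.3, -0.7], [0.2, -1.3], [0.1, -2.0], [0.0, -2.6], [-0.0, -3.3], [-0.1, -3.9], [-0.2, -4.6], [-0.3, -5.2]]
6 [[0.2, -1.0], [0.1, -2.0], [-0.0, -3.0], [-0.1, -3.9], [-0.3, -4.9], [-0.4, -5.9], [-0.6, -6.8], [-0.8, -7.8]]
```

```bash
python3 - <<'E'
from h import *
im,_=optics.get_image('scene');save('s8.png',im,(240,120,140,105),5)
E
```

```text
(no output)
```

View pics/s8.png

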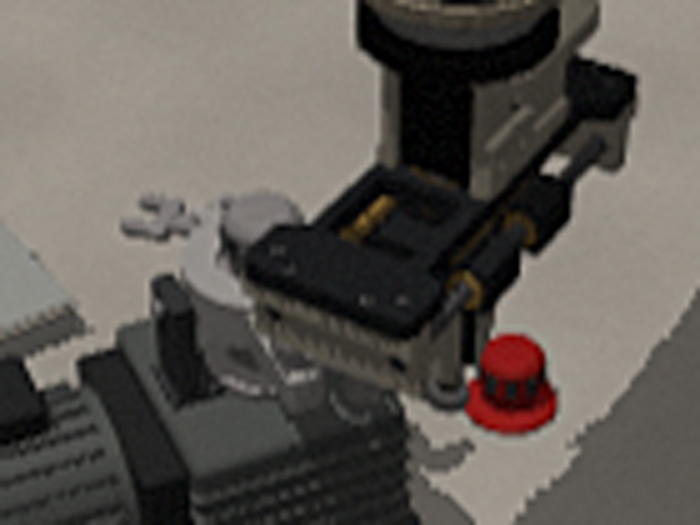

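Call:
send_rows(
  rows=[
    [[0, -0.1, -1, 0, 0, 0, 0], [0, -0.2, -2, 0, 0, 0, 0], [0, -0.3, -3, 0, 0, 0, 0], [0, -0.4, -4, 0, 0, 0, 0], [0, -0.6, -5, 0, 0, 0, 0], [0, -0.8, -6, 0, 0, 0, 0], [0, -1, -7, 0, 0, 0, 0], [0, -1.2, -8, 0, 0, 0, 0]],
  ],
)

```text
clock: 17.75
position: [0.5495, 0.0496, 0.1958]
ee_rot: [-0.234, 1.554, 0.234]
force: [3.5, -1.6, 4.9]
width: 0.125
```

```bash
python3 lev.py .585 -.016 4 6
```

```text
[0.5495 0.0496 0.1958] pump ang 2.351 world 118.43 r 0.0746 F [ 3.53 -1.61  4.91] rad -3.09 resist 2.33 clk 17.75 w 0.125 y,z radial in tool [ 0.98 -0.2 ]
4 [[0.3, -0.7], [0.1, -1.4], [-0.0, -2.0], [-0.2, -2.6], [-0.3, -3.3], [-0.5, -3.9], [-0.7, -4.5], [-0.8, -5.2]]
6 [[0.2, -1.0], [-0.0, -2.0], [-0.3, -3.0], [-0.5, -3.9], [-0.7, -4.9], [-1.0, -5.8], [-1.3, -6.7], [-1.6, -7.7]]
```

Call:
send_rows(
  rows=[
    [[0, -0.2, -1, 0, 0, 0, 0], [0, -0.4, -2, 0, 0, 0, 0], [0, -0.6, -3, 0, 0, 0, 0], [0, -0.8, -3.9, 0, 0, 0, 0], [0, -1, -4.9, 0, 0, 0, 0], [0, -1.3, -5.8, 0, 0, 0, 0], [0, -1.6, -6.7, 0, 0, 0, 0], [0, -1.9, -7.7, 0, 0, 0, 0]],
  ],
)

```text
clock: 18.55
position: [0.5429, 0.0456, 0.1958]
ee_rot: [-0.234, 1.553, 0.234]
force: [4.7, -1.7, 4.3]
width: 0.124
```

```bash
python3 lev.py .585 -.016 4 6
```

```text
[0.5429 0.0456 0.1958] pump ang 2.455 world 124.35 r 0.0746 F [ 4.66 -1.74  4.31] rad -4.07 resist 2.87 clk 18.55 w 0.124 y,z radial in tool [ 0.96 -0.3 ]
4 [[0.2, -0.7], [-0.1, -1.4], [-0.3, -2.0], [-0.5, -2.6], [-0.7, -3.2], [-0.9, -3.8], [-1.1, -4.4], [-1.4, -5.1]]
6 [[0.1, -1.0], [-0.3, -2.0], [-0.6, -2.9], [-0.9, -3.8], [-1.3, -4.7], [-1.6, -5.7], [-2.0, -6.6], [-2.4, -7.5]]
```

Call:
send_rows(
  rows=[
    [[0, -0.2, -0.6, 0, 0, 0, 0], [0, -0.5, -1.3, 0, 0, 0, 0], [0, -0.7, -1.9, 0, 0, 0, 0], [0, -0.9, -2.5, 0, 0, 0, 0], [0, -1.1, -3.1, 0, 0, 0, 0], [0, -1.3, -3.7, 0, 0, 0, 0], [0, -1.5, -4.3, 0, 0, 0, 0], [0, -1.7, -5, 0, 0, 0, 0]],
  ],
)

```text
clock: 19.35
position: [0.5389, 0.0426, 0.1959]
ee_rot: [-0.234, 1.553, 0.234]
force: [5.8, -0.7, 4.9]
width: 0.125
```

```bash
python3 lev.py .585 -.016 2 4
```

```text
[0.5389 0.0426 0.1959] pump ang 2.522 world 128.21 r 0.0746 F [ 5.85 -0.67  4.9 ] rad -4.14 resist 4.18 clk 19.35 w 0.125 y,z radial in tool [ 0.93 -0.36]
2 [[0.2, -0.4], [0.1, -0.7], [0.0, -1.1], [-0.1, -1.4], [-0.2, -1.7], [-0.4, -2.0], [-0.5, -2.3], [-0.6, -2.6]]
4 [[0.1, -0.7], [-0.1, -1.4], [-0.4, -2.0], [-0.6, -2.6], [-0.9, -3.2], [-1.1, -3.8], [-1.4, -4.4], [-1.7, -5.0]]
```

Call:
send_rows(
  rows=[
    [[0, -0.1, -0.4, 0, 0, 0, 0], [0, -0.3, -0.8, 0, 0, 0, 0], [0, -0.5, -1.2, 0, 0, 0, 0], [0, -0.7, -1.6, 0, 0, 0, 0], [0, -0.8, -2, 0, 0, 0, 0], [0, -0.9, -2.4, 0, 0, 0, 0], [0, -1.1, -2.8, 0, 0, 0, 0], [0, -1.3, -3.2, 0, 0, 0, 0]],
  ],
)

```text
clock: 20.15
position: [0.5363, 0.0406, 0.1958]
ee_rot: [-0.234, 1.553, 0.235]
force: [6.1, -2.0, 3.3]
width: 0.121
```

```bash
python3 lev.py .585 -.016 2 4
```

```text
[0.5363 0.0406 0.1958] pump ang 2.565 world 130.68 r 0.0746 F [ 6.13 -1.99  3.34] rad -5.5 resist 3.36 clk 20.15 w 0.121 y,z radial in tool [ 0.92 -0.4 ]
2 [[0.2, -0.4], [0.1, -0.7], [-0.1, -1.0], [-0.2, -1.3], [-0.3, -1.6], [-0.5, -1.9], [-0.6, -2.2], [-0.8, -2.5]]
4 [[0.1, -0.7], [-0.2, -1.3], [-0.5, -1.9], [-0.8, -2.5], [-1.0, -3.1], [-1.3, -3.7], [-1.6, -4.3], [-1.9, -4.9]]
```

Call:
send_rows(
  rows=[
    [[0, -0.4, -0.4, 0, 0, 0, 0], [0, -0.7, -0.8, 0, 0, 0, 0], [0, -1, -1.2, 0, 0, 0, 0], [0, -1.2, -1.6, 0, 0, 0, 0], [0, -1.4, -2, 0, 0, 0, 0], [0, -1.6, -2.4, 0, 0, 0, 0], [0, -1.8, -2.8, 0, 0, 0, 0], [0, -2, -3.2, 0, 0, 0, 0]],
  ],
)

```text
clock: 20.95
position: [0.5337, 0.0382, 0.1959]
ee_rot: [-0.234, 1.553, 0.235]
force: [6.4, 1.3, 3.7]
width: 0.124
```

```bash
python3 lev.py .585 -.016 2 4
```

```text
[0.5337 0.0382 0.1959] pump ang 2.613 world 133.42 r 0.0746 F [6.4  1.34 3.66] rad -3.43 resist 5.57 clk 20.95 w 0.124 y,z radial in tool [ 0.9  -0.44]
2 [[0.2, -0.5], [0.0, -0.8], [-0.1, -1.0], [-0.3, -1.3], [-0.4, -1.6], [-0.6, -1.9], [-0.7, -2.2], [-0.9, -2.5]]
4 [[0.0, -0.8], [-0.3, -1.3], [-0.6, -1.9], [-0.9, -2.5], [-1.2, -3.1], [-1.5, -3.6], [-1.8, -4.2], [-2.1, -4.8]]
```

Call:
send_rows(
  rows=[
    [[0, -0.2, -0.4, 0, 0, 0, 0], [0, -0.3, -0.7, 0, 0, 0, 0], [0, -0.5, -1, 0, 0, 0, 0], [0, -0.6, -1.3, 0, 0, 0, 0], [0, -0.8, -1.7, 0, 0, 0, 0], [0, -0.9, -2, 0, 0, 0, 0], [0, -1.1, -2.3, 0, 0, 0, 0], [0, -1.2, -2.6, 0, 0, 0, 0]],
  ],
)

```text
clock: 21.75
position: [0.5316, 0.0362, 0.1958]
ee_rot: [-0.234, 1.553, 0.235]
force: [6.2, -1.3, 3.6]
width: 0.126
```

```bash
python3 lev.py .585 -.016 2
```

```text
[0.5316 0.0362 0.1958] pump ang 2.652 world 135.66 r 0.0747 F [ 6.21 -1.26  3.6 ] rad -5.32 resist 3.44 clk 21.75 w 0.126 y,z radial in tool [ 0.88 -0.48]
2 [[0.2, -0.5], [-0.0, -0.7], [-0.2, -1.0], [-0.3, -1.3], [-0.5, -1.6], [-0.7, -1.9], [-0.8, -2.2], [-1.0, -2.4]]
```

```bash
python3 - <<'E'
from h import *
for i in range(8):
    st=arm.observe();print(st['clock'],st['force'].round(2),st['position'].round(5),st['ft_torque'].round(3))
    optics.get_image('wrist')
E
```

```text
21.75 [ 6.21 -1.26  3.6 ] [0.53161 0.03617 0.19585] [-0.033 -1.389  0.016]
21.8 [ 5.95 -0.96  2.83] [0.53159 0.03611 0.19587] [-0.049 -1.327  0.036]
21.85 [ 6.33 -0.71  3.52] [0.53159 0.03616 0.19586] [-0.126 -1.351 -0.01 ]
21.9 [ 5.6  -0.23  3.81] [0.53161 0.03614 0.19586] [-0.094 -1.348  0.02 ]
21.95 [5.91 0.19 3.7 ] [0.5316  0.03613 0.19587] [-0.085 -1.32  -0.037]
22.0 [ 5.19 -0.59  3.33] [0.53159 0.03614 0.19585] [-0.104 -1.359 -0.084]
22.05 [ 4.76 -0.55  4.53] [0.5316  0.03615 0.19588] [-0.088 -1.351 -0.003]
22.1 [ 5.07 -1.05  4.89] [0.53158 0.03616 0.19585] [-0.08  -1.347 -0.022]
```

```bash
cat >> lev.py <<'E'
m=st['ft_torque'];g=np.array([-(m[1]+.13),m[0]+.01])/.218
print('torque-based F',g.round(2),'rad',round(g@u,2),'resist',round(-g@t,2))
E
python3 lev.py .585 -.016 2
```

```text
[0.5316 0.0361 0.1959] pump ang 2.653 world 135.69 r 0.0746 F [ 6.1  -0.83  3.74] rad -4.94 resist 3.67 clk 22.15 w 0.122 y,z radial in tool [ 0.88 -0.48]
2 [[0.2, -0.5], [0.0, -0.8], [-0.1, -1.0], [-0.3, -1.3], [-0.5, -1.6], [-0.6, -1.9], [-0.8, -2.2], [-1.0, -2.5]]
torque-based F [ 5.64 -0.39] rad -4.31 resist 3.66
```

Call:
send_rows(
  rows=[
    [[0, -0.4, -0.4, 0, 0, 0, 0], [0, -0.7, -0.7, 0, 0, 0, 0], [0, -0.9, -1, 0, 0, 0, 0], [0, -1.1, -1.4, 0, 0, 0, 0], [0, -1.3, -1.7, 0, 0, 0, 0], [0, -1.5, -2, 0, 0, 0, 0], [0, -1.6, -2.3, 0, 0, 0, 0], [0, -1.8, -2.6, 0, 0, 0, 0]],
  ],
)

```text
clock: 22.95
position: [0.5297, 0.0342, 0.1959]
ee_rot: [-0.234, 1.552, 0.236]
force: [5.4, 0.8, 3.8]
width: 0.123
```

```bash
python3 lev.py .585 -.016 2
```

```text
[0.5297 0.0342 0.1959] pump ang 2.689 world 137.76 r 0.0746 F [5.37 0.75 3.77] rad -3.47 resist 4.16 clk 22.95 w 0.123 y,z radial in tool [ 0.86 -0.51]
2 [[0.1, -0.5], [-0.0, -0.7], [-0.2, -1.0], [-0.4, -1.3], [-0.5, -1.6], [-0.7, -1.9], [-0.9, -2.1], [-1.1, -2.4]]
torque-based F [6.07 1.2 ] rad -3.69 resist 4.97
```

Call:
send_rows(
  rows=[
    [[0, -0.2, -0.4, 0, 0, 0, 0], [0, -0.4, -0.7, 0, 0, 0, 0], [0, -0.6, -1, 0, 0, 0, 0], [0, -0.8, -1.3, 0, 0, 0, 0], [0, -1, -1.6, 0, 0, 0, 0], [0, -1.2, -1.9, 0, 0, 0, 0], [0, -1.4, -2.2, 0, 0, 0, 0], [0, -1.6, -2.5, 0, 0, 0, 0]],
  ],
)

```text
clock: 23.75
position: [0.5281, 0.0323, 0.196]
ee_rot: [-0.234, 1.552, 0.236]
force: [7.1, 2.5, 2.1]
width: 0.126
```

```bash
python3 lev.py .585 -.016 2
```

```text
[0.5281 0.0323 0.196 ] pump ang 2.722 world 139.68 r 0.0746 F [7.11 2.47 2.1 ] rad -3.83 resist 6.49 clk 23.75 w 0.126 y,z radial in tool [ 0.84 -0.54]
2 [[0.1, -0.5], [-0.0, -0.7], [-0.2, -1.0], [-0.4, -1.3], [-0.6, -1.6], [-0.8, -1.8], [-0.9, -2.1], [-1.1, -2.4]]
torque-based F [7.31 2.36] rad -4.04 resist 6.53
```

Call:
send_rows(
  rows=[
    [[0, -0.2, -0.3, 0, 0, 0, 0], [0, -0.4, -0.5, 0, 0, 0, 0], [0, -0.5, -0.8, 0, 0, 0, 0], [0, -0.7, -1, 0, 0, 0, 0], [0, -0.9, -1.3, 0, 0, 0, 0], [0, -1, -1.6, 0, 0, 0, 0], [0, -1.2, -1.8, 0, 0, 0, 0], [0, -1.4, -2, 0, 0, 0, 0]],
  ],
)

```text
clock: 24.55
position: [0.5272, 0.0312, 0.196]
ee_rot: [-0.233, 1.55, 0.238]
force: [10.3, 5.2, 0.8]
width: 0.12
```

```bash
python3 lev.py .585 -.016 2
```

```text
[0.5272 0.0312 0.196 ] pump ang 2.741 world 140.72 r 0.0746 F [10.26  5.24  0.77] rad -4.63 resist 10.55 clk 24.55 w 0.12 y,z radial in tool [ 0.83 -0.55]
2 [[0.1, -0.5], [-0.0, -0.8], [-0.2, -1.0], [-0.4, -1.3], [-0.6, -1.6], [-0.8, -1.8], [-1.0, -2.1], [-1.2, -2.4]]
torque-based F [9.51 4.88] rad -4.27 resist 9.79
```

```bash
python3 - <<'E'
from h import *
for i in range(5):
    st=arm.observe();v=st['position'][:2]-[.585,-.016];u=v/np.linalg.norm(v);t=np.array([-u[1],u[0]]);m=st['ft_torque'];g=np.array([-(m[1]+.13),m[0]+.01])/.218
    print(st['clock'],(-st['force'][:2]@t).round(2),(-g@t).round(2),st['position'].round(5), st['dq'].round(4))
    optics.get_image('scene')
E
```

```text
24.55 10.55 9.79 [0.52725 0.03123 0.19603] [ 0.0045 -0.0029 -0.0015  0.002  -0.0033 -0.0029  0.0053]
24.6 9.56 9.66 [0.52723 0.03125 0.19606] [-0.0017  0.0011 -0.0013 -0.0004  0.0009  0.0008 -0.0014]
24.65 9.97 9.65 [0.52722 0.03122 0.19605] [ 0.0017  0.0026  0.     -0.0008  0.0027  0.0007 -0.0022]
24.7 9.29 9.5 [0.5272  0.0312  0.19603] [ 0.0006 -0.0003 -0.0007 -0.0003  0.0004 -0.0009  0.0007]
24.75 9.03 9.69 [0.52722 0.03122 0.19603] [ 0.0002  0.0011  0.0007 -0.     -0.0003 -0.0005  0.0015]
```

Call:
send_rows(
  rows=[
    [[0, -0.1, -0.1, 0, 0, 0, 0], [0, -0.1, -0.2, 0, 0, 0, 0], [0, -0.2, -0.3, 0, 0, 0, 0], [0, -0.3, -0.4, 0, 0, 0, 0], [0, -0.3, -0.5, 0, 0, 0, 0], [0, -0.4, -0.6, 0, 0, 0, 0], [0, -0.4, -0.6, 0, 0, 0, 0], [0, -0.5, -0.7, 0, 0, 0, 0]],
  ],
)

```text
clock: 25.6
position: [0.5269, 0.0308, 0.1961]
ee_rot: [-0.233, 1.55, 0.238]
force: [10.1, 5.0, -0.3]
width: 0.123
```

```bash
python3 lev.py .585 -.016 2
```

```text
[0.5269 0.0308 0.1961] pump ang 2.748 world 141.15 r 0.0746 F [10.13  4.98 -0.29] rad -4.76 resist 10.23 clk 25.6 w 0.123 y,z radial in tool [ 0.83 -0.56]
2 [[0.1, -0.5], [-0.0, -0.8], [-0.2, -1.0], [-0.4, -1.3], [-0.6, -1.6], [-0.8, -1.8], [-1.0, -2.1], [-1.2, -2.4]]
torque-based F [10.23  5.62] rad -4.44 resist 10.79
```

Call:
send_rows(
  rows=[
    [[0, 0.5, 0.8, 0, 0, 0, 0], [0, 1, 1.7, 0, 0, 0, 0], [0, 1, 1.7, 0, 0, 0, 40], [0, 1, 1.7, 0, 0, 0, 40], [0, 1, 1.7, 0, 0, 0, 40], [-30, 1, 1.7, 0, 0, 0, 40], [-60, 1, 1.7, 0, 0, 0, 40], [-100, 1, 1.7, 0, 0, 0, 40]],
  ],
)

```text
clock: 26.4
position: [0.5233, 0.0288, 0.2941]
ee_rot: [-0.234, 1.562, 0.235]
force: [1.0, -0.5, -0.4]
width: 0.402
```

```bash
python3 look.py w9 ring_knob catch lever lever_knob; python3 - <<'E'
from h import *
im,_=optics.get_image('scene');save('s9.png',im,(240,120,140,105),5)
E
```

```text
[0.5233 0.0288 0.2941] [ 1.01 -0.47 -0.43] [-0.04 -0.2  -0.  ] 0.402 clk 26.4 jaw 17.12
ring_knob [283.5 269.9] 0.95 [ 0.5137 -0.0455  0.19  ]
ring_knob [313.6 299.3] 0.7 [ 0.5463 -0.0655  0.19  ]
catch [344.5 230.5] 0.55 [ 0.5575 -0.0078  0.16  ]
lever_knob [329.8 190.2] 0.8 [0.5286 0.0359 0.2   ]
```

View pics/w9.png

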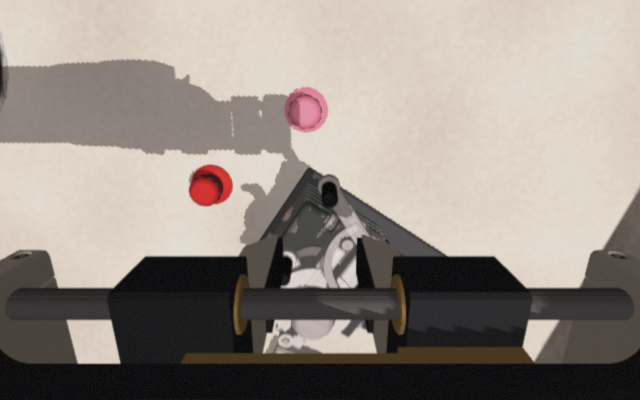

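View pics/s9.png

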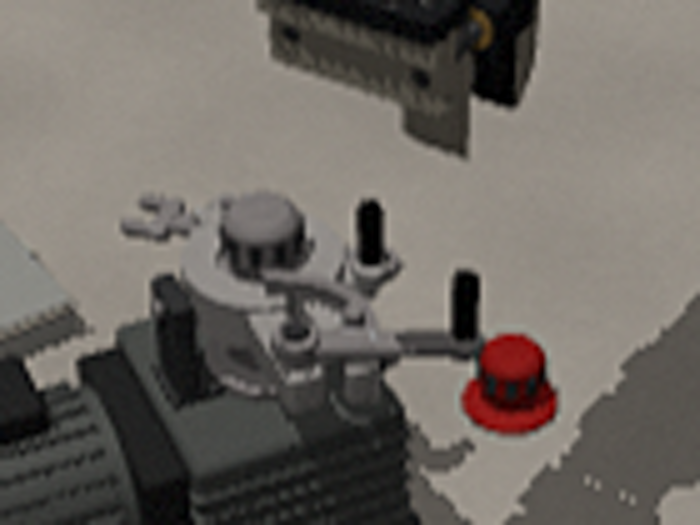

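```bash
python3 - <<'E'
from h import *
C=Tcam('wrist')
im,_=optics.get_image('wrist')
print([(np.round(x['xy'],1),x['confidence'].__round__(2)) for x in finder.place_of('wrist','lever_knob')],arm.observe()['clock'],arm.observe()['position'])
im=cv2.resize(im[150:310,260:420],None,fx=4,fy=4,interpolation=cv2.INTER_CUBIC)
for a,col in((141.2,(255,0,0)),(137.4,(0,255,0))):
    for z in(.183,.2026,.2206):
        p=[.585+.075*np.cos(np.radians(a)),-.016+.075*np.sin(np.radians(a)),z]
        q=(proj(*C,p)[0]-[260,150])*4+2; cv2.circle(im,tuple(int(i) for i in q),5,col,1)
save('w9c.png',im)
E
```

```text
[(array([325.8, 190. ]), 0.58), (array([312.4, 296.6]), 0.22)] 26.8 [0.52403044 0.0288443  0.29314647]
```

View pics/w9c.png

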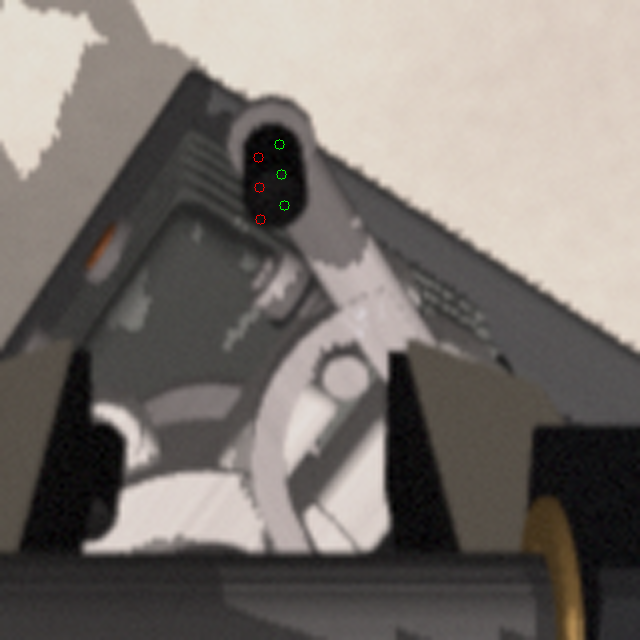

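Call:
send_rows(
  rows=[
    [[30, 2, 2, 0, 0, 0, 40], [60, 2, 2, 0, 0, 0, 40], [85, 2, 2, 0, 0, 0, 40], [97, 2, 2, 0, 0, 0, 40], [97, 2, 2, 0, 0, 0, 20], [97, 2, 2, 0, 0, 0, 0], [97, 2, 2, 0, 0, 0, 0], [97, 2, 2, 0, 0, 0, 0]],
  ],
  grip_force=20,
)

```text
clock: 27.6
position: [0.5282, 0.0321, 0.1989]
ee_rot: [-0.234, 1.553, 0.234]
force: [5.0, 0.9, -2.9]
width: 0.117
```

```bash
python3 lev.py .585 -.016 1
```

```text
[0.5282 0.0321 0.1989] pump ang 2.724 world 139.77 r 0.0744 F [ 5.01  0.94 -2.91] rad -3.22 resist 3.96 clk 27.6 w 0.117 y,z radial in tool [ 0.84 -0.54]
1 [[0.4, -0.5], [0.3, -0.6], [0.2, -0.7], [0.1, -0.9], [0.1, -1.0], [-0.0, -1.1], [-0.1, -1.3], [-0.2, -1.4]]
torque-based F [3.84 1.09] rad -2.23 resist 3.31
```

Call:
send_rows(
  rows=[
    [[0, -0.1, -0.2, 0, 0, 0, 0], [0, -0.2, -0.3, 0, 0, 0, 0], [0, -0.3, -0.5, 0, 0, 0, 0], [0, -0.4, -0.7, 0, 0, 0, 0], [0, -0.5, -0.8, 0, 0, 0, 0], [0, -0.6, -1, 0, 0, 0, 0], [0, -0.7, -1.1, 0, 0, 0, 0], [0, -0.8, -1.2, 0, 0, 0, 0]],
  ],
)

```text
clock: 28.4
position: [0.5278, 0.0316, 0.199]
ee_rot: [-0.234, 1.552, 0.235]
force: [7.7, 2.7, -4.7]
width: 0.123
```

```bash
python3 lev.py .585 -.016 1
```

```text
[0.5278 0.0316 0.199 ] pump ang 2.732 world 140.21 r 0.0744 F [ 7.69  2.66 -4.7 ] rad -4.2 resist 6.96 clk 28.4 w 0.123 y,z radial in tool [ 0.84 -0.55]
1 [[0.4, -0.5], [0.3, -0.6], [0.2, -0.7], [0.1, -0.9], [0.0, -1.0], [-0.0, -1.1], [-0.1, -1.3], [-0.2, -1.4]]
torque-based F [7.42 3.26] rad -3.61 resist 7.26
```

Call:
send_rows(
  rows=[
    [[0, 0.4, 0.6, 0, 0, 0, 0], [0, 0.7, 1.1, 0, 0, 0, 0], [0, 0.7, 1.1, 0, 0, 0, 40], [0, 0.7, 1.1, 0, 0, 0, 40], [0, 0.7, 1.1, 0, 0, 0, 40], [-30, 0.7, 1.1, 0, 0, 0, 40], [-60, 0.7, 1.1, 0, 0, 0, 40], [-110, 0.7, 1.1, 0, 0, 0, 40]],
  ],
)

```text
clock: 29.2
position: [0.5242, 0.0309, 0.3065]
ee_rot: [-0.234, 1.564, 0.235]
force: [1.6, 0.0, 0.2]
width: 0.4
```

```bash
python3 look.py w10 ring_knob lever_knob; python3 - <<'E'
from h import *
im,_=optics.get_image('side');save('d10.png',im,(250,130,160,110),5)
im,_=optics.get_image('scene');save('s10.png',im,(240,120,140,105),5)
E
```

```text
[0.5242 0.0309 0.3065] [1.6  0.   0.18] [-0.04 -0.23  0.03] 0.4 clk 29.2 jaw 17.12
ring_knob [286.8 262.1] 0.7 [ 0.5158 -0.0423  0.19  ]
lever_knob [325. 188.] 0.75 [0.5266 0.0351 0.2   ]
```

View pics/s10.png

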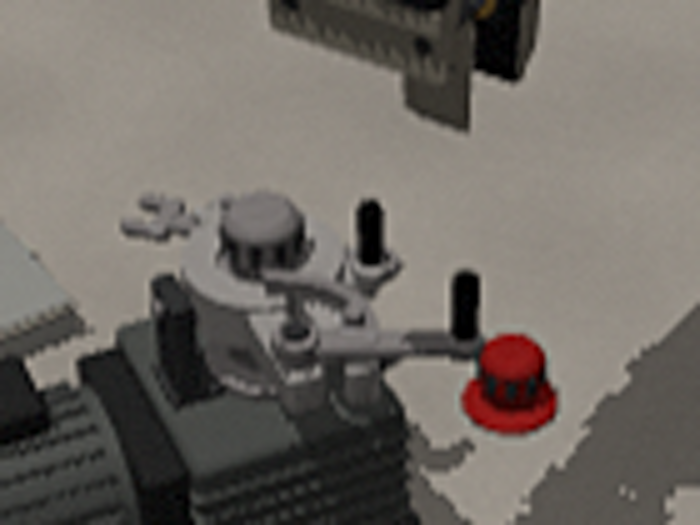

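View pics/w10.png

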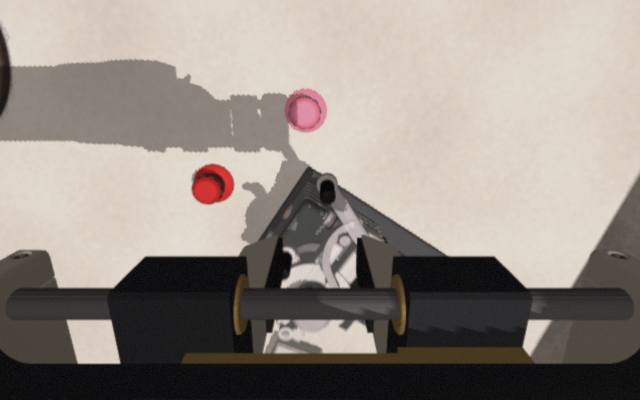

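The hook is round the pin (scene crop 355,320), the ring is shut with its knob at (370,232), and the lever knob at (463,303) has not moved. The gripper is clear above, so I'm handing the job in.

```bash
python3 -c "
from cell import arm
print(arm.sign_off())"
```

```text
the job is handed in; nothing more can be done
None
```

The clamp ring is shut, the cam lever is latched and tight, and the job was handed in at about 29.4 s of the 58 s allowed. `arm.sign_off()` gives no verdict.

**Ring:** I gripped the ring's knob and swung it to its stop. It halted at the predicted shut angle and would not move further under 17 N.

**Lever:** I turned the lever anticlockwise until the push was about 10 N while it moved, at about 2.75 rad from the pump's x axis. I estimate the hook pulls the pin with roughly 45 N, against the best value of 40 N and the allowed 20 to 65 N.

**Last checks:**
- **Position:** the final scene picture shows the hook round the pin, the ring shut, the strainer central and the gripper clear above.
- **Hold:** I gripped the lever again and it held about 7 N without moving, so it had not sprung back noticeably.
- **Disagreements:** the wrist camera put the lever knob 3 to 5 mm off the arm's own reading, more than the camera's 2 mm calibration error. The force also rose faster at the end than the 5 N per 0.1 rad described, and single force readings were noisy by about 0.5 N or more. I went by the force readings.

The arm did not touch the screwdriver, wrench, case or red and pink look-alikes.

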